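# Slide the round board past the tortilla press to the stove

## Robot

A 6-joint arm with a two-finger parallel gripper is mounted at the origin on the work surface. World frame = base frame: x ahead of the robot, y to its left, z up, the work surface at z = 0. Lengths are in m, angles in degrees, forces in N, time in s.
With the tool pointing down it reaches from about 0.25 to 0.725 m from the base axis. Payload 9.7 kg.
Tool frame: the origin (TCP) lies between the finger pads; the fingertips stand 25 mm ahead of it and the grasp point (between the pads) lies 6 mm ahead of it; z points along the fingers, y is the line along which they close (so a half turn about z gives the same grasp; the last joint's range is limited). The gripper opens to 85 mm and grips with 20 to 120 N. Pads are 22 mm wide; open, the fingers measure 114 mm over their backs; the gripper's body (76 mm by 85 mm) begins 54 mm behind the grasp point. The pads swing forward as they close: fully open they stand 13 mm farther back than shut.
Start: joints at [-75.974, 4.979, 10.078, 95.1, 0, 90], TCP at [0.133, -0.534, 0.256] pointing down, gripper open.
Joint ranges: [-179.16, 179.16], [-48.56, 103.87], [-65.8, 70.77], [-126.05, 130.52], [-82.76, 87.17], [-180, 180]. Speed limits (degrees/s): [127.2, 127.2, 147.25, 180, 180, 180].

## Interface

Orientations are given as [roll, pitch, yaw] about the fixed x, y, z axes, in that order (R = Rz(yaw) Ry(pitch) Rx(roll)).
In Python, from workcell import bot gives the robot as it stands.
- The arm moves only by the shell command python3 drive.py [FORCE], which reads ROWS from standard input. ROWS is 1 to 5 rows, parted by a bar, with the numbers parted by commas; each row has 5 numbers: dx, dy, dz in normalised numbers (1 is 0.75 m), then a turn about the tool's z in normalised numbers (1 is 180 degrees), then the finger opening in m; each row is the pose to reach, as a shift and turn from the pose commanded when the command began, along the tool's axes at that moment; what a row does not reach only later rows make up. A row lasts 1/12 s, in which the tool goes at most 0.0417 m and 7.16 degrees, less where a joint would pass 70% of its speed; a pose out of reach is approached as far as the arm can. The fingers move at their own pace and stop on an object; FORCE is the grip in N (left out, the last holds). Time passes only in rows, so rows that do not move let the fingers close. It prints the time, the measured TCP pose, the force, the opening and the grip force at its end. Shift and turn numbers lie between -1 and 1, and a call with a number outside is refused. Input that does not fit is refused with a message, and nothing moves.
- bot.get_obs(): the state, without advancing time (a new reading comes with each control period).
- bot.camera(name): name is "scene" or "top"; returns the picture (420x560x3 uint8, blue, green, red); there is no depth.
- bot.camera_info(name): a dict with "mtx" (3x3 intrinsics, pixels), "extrinsics" (4x4, takes a point from camera to world coordinates). Camera axes: x right, y down, z forward; pixel columns grow to the right and rows downward; lengths in m; the calibration is good to about 2 mm. A picture is of the moment at which its call begins. camera_info takes no time and is no camera call.
- bot.job_done(): hands the job in; it is judged then, once.
The state is a dict: "time": time; "q": joint angles; "qd": joint speeds; "joint_efforts": joint torques, N m; "ee_pos": TCP position; "tcp_rot": TCP orientation; "wrist_force": force on the tool from outside, world axes, zero at the start; "torque": the same for the moment, N m; "opening": finger opening in m; "grasp_force": force on a finger pad.
Only numpy, scipy, OpenCV 4.12 (cv2) and the standard library are available. Lean on these libraries where they do the work, as an engineer would, in place of code of your own. Each camera call takes 0.05 s, during which the arm holds its last target. There are 200 camera calls.

## Task

Push the small round wooden board across the table with the fingertips, through the narrow gap between the tortilla press and the stone mortar, and on until its rim rests against the brick kerb on the stove side, ready for hot tortillas. Keep the board flat on the table the whole way, never lifting or carrying it, then leave it there and take the hand away. Leave the jarrito, tongs, orange lid, salt jar, bowl and spoon where they are.

Things in the scene. Friction and masses are not known exactly. Their poses are not given: they have to be found in the camera images.
- board: Loose round board of plain light wood, a flat disc 120 mm in diameter and 18 mm thick, about 0.13 kg, lying on the table on the robot's right-hand (-y) side of the gap. Origin at the centre of its underside, z up.
- press: Closed grey aluminium tortilla press, fixed, on the side of the gap away from the robot. Base an upright-sided disc 200 mm in diameter; folded lever on top along its own y, highest point 66 mm; lugs reach 123 mm and the lever tip 133 mm from the centre, along own +y and -y only. Origin: centre of its underside. Own -x points across the gap to the mortar; own +y is the way through to the kerb.
- mortar: Heavy dark stone mortar, a straight-sided round bowl, 150 mm in diameter at its foot, 62 mm tall, fixed, on the robot's side of the gap. Origin at the centre of its underside, 301 to 305 mm from the press's centre along the press's -x axis, so the gap between their rims is 126 to 130 mm wide.
- kerb: Low fixed kerb of two bricks end to end, 230 mm long (own x), 60 mm wide (own y), 50 mm tall, on the stove side (+y, robot's left) of the gap, parallel to the line from press to mortar. Origin at the centre of its underside; the face to be touched is 30 mm from it in its own -y direction, 180 to 210 mm beyond the line joining press and mortar.
- jarrito: Bystander: brown glazed ceramic mug, 76 mm in diameter, 82 mm tall, handle on its own +y side, standing beyond the press near the kerb's far end. Origin at the centre of its underside.
- tongs: Bystander: closed stainless steel tongs, about 245 mm long (own x axis), 35 mm wide, 18 mm tall, lying on the robot's side of the board. Origin at mid-length on its underside.
- lid: Bystander: round orange silicone lid with a flip-top spout, 110 mm in diameter, 24 mm tall, lying on the side of the board away from the robot. Origin at the centre of its underside.
- salt: Bystander: small glass jar with a dark wooden cap, 60 mm in diameter, 95 mm tall, at the robot's left. Origin at the centre of its underside.
- bowl: Bystander: small terracotta bowl, 124 mm in diameter, 50 mm tall, at the robot's right. Origin at the centre of its underside.
- spoon: Bystander: wooden spoon, about 240 mm long (own x axis), lying at the robot's left. Origin on its underside about mid-length.

How it is judged (in metres and radians):
On the way:
1. the board is in the gap, between the press and the mortar (horizontal distance between board and press below 0.176 m and horizontal distance between board and mortar below 0.151 m), for 0.1 s.
At the end, for the whole second after the job is handed in: The board lies flat and still on the table beyond the gap, its rim within 6 mm of the kerb's near face and its centre within 100 mm of the kerb's middle along its length (y of board in the frame of kerb between -0.096 and -0.08 m and x of board in the frame of kerb between -0.1 and 0.1 m and height (world z) of board below 0.004 m and angle between board's own z axis and vertical below 0.05 rad and linear speed of board below 0.01 m/s); the robot touches nothing.
It fails at once if the board is lifted (more than 8 mm) or tipped (more than 0.15 rad) (height (world z) of board above 0.008 m or angle between board's own z axis and vertical above 0.15 rad).
It fails at once if a bystander is moved more than 15 mm or tipped over (distance of any of jarrito, tongs, lid, salt, bowl, spoon from where it was at the start of the episode above 0.015 m or angle between any of jarrito, salt, bowl's own z axis and vertical above 0.4 rad).
It also fails if it takes over 45 s, if anything falls off the work surface, if the arm or the gripper's body presses on something with over 40 N, if the wrist force passes 120 N, or if a joint passes its speed limit or range.

## Working session

There is one attempt and no reset: what is moved stays moved. The work goes in short steps, Python scripts to look and compute and a shell command to move; the robot and the scene stay as the last step left them, time stands still between calls to the robot, and variables do not carry over. Pictures are saved under pics/ and viewed, at most 10 in all, crops included, and the job is handed in when it is done.

```bash
mkdir -p pics; ls; python3 - <<'E'
from workcell import bot
import cv2
for n in("top","scene"):
    cv2.imwrite(f"pics/{n}0.png",cv2.resize(bot.camera(n),(784,588),interpolation=cv2.INTER_CUBIC))
    i=bot.camera_info(n);print(i["mtx"],i["extrinsics"])
o=bot.get_obs();print(o["time"],o["ee_pos"],o["tcp_rot"])
E
```

```text
drive.py
pics
workcell.py
[[495.26107806   0.         277.31477615]
 [  0.         495.26107806 215.42013475]
 [  0.           0.           1.        ]] [[ 2.15816053e-03 -9.81519735e-01  1.91348769e-01  1.91351962e-01]
 [-9.99985232e-01 -1.16383331e-03  5.30864816e-03 -1.24005453e-02]
 [-4.98784487e-03 -1.91357400e-01 -9.81507752e-01  1.76285146e+00]
 [ 0.00000000e+00  0.00000000e+00  0.00000000e+00  1.00000000e+00]]
[[435.43509926   0.         275.29061168]
 [  0.         435.43509926 210.86608453]
 [  0.           0.           1.        ]] [[-0.22584688  0.64070888 -0.73381559  1.63912699]
 [ 0.97392483  0.1318541  -0.18462104  0.28149169]
 [-0.02153174 -0.75637731 -0.65378112  1.0212112 ]
 [ 0.          0.          0.          1.        ]]
0.1 [ 0.13324389 -0.53342654  0.25566679] [-1.79932657e+02  1.27683865e-03  1.40245062e+01]
```

View pics/top0.png

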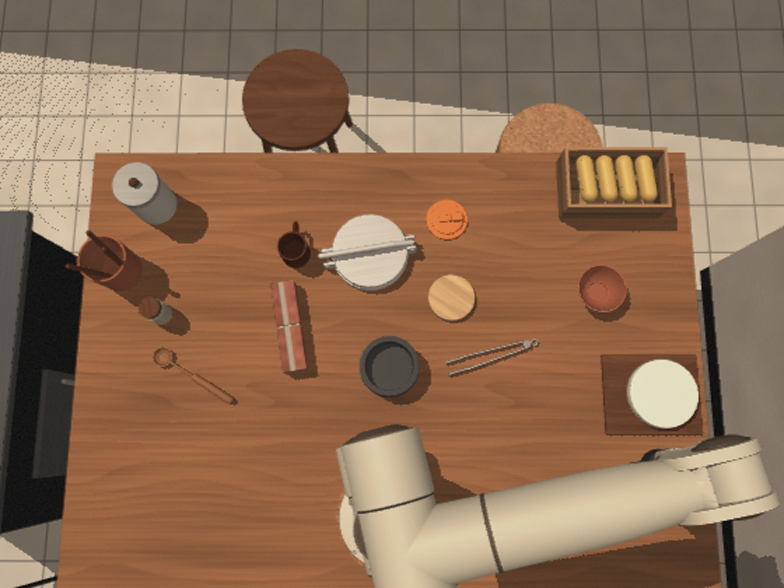

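View pics/scene0.png

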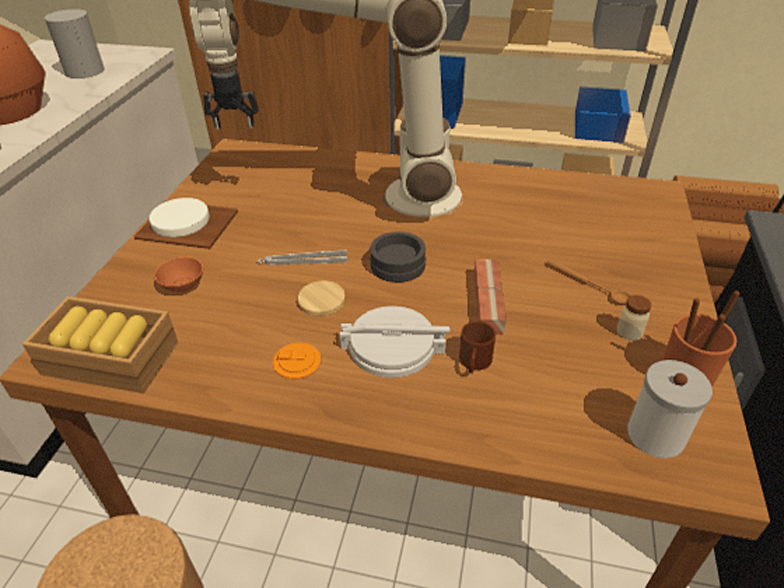

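The top view shows the board at about (452,298), press (371,252), mortar (389,366), kerb (289,326), tongs (492,357) and lid (447,219). I'll enlarge it for exact readings.

```bash
cat > h.py <<'E'
from workcell import bot
import cv2, numpy as np
def crop(fn,name="top",x0=180,y0=135,w=220,h=160,s=3.6):
    im=bot.camera(name)[y0:y0+h,x0:x0+w]
    cv2.imwrite(fn,cv2.resize(im,None,fx=s,fy=s,interpolation=cv2.INTER_CUBIC))
def world(u,v,z,name="top"):
    i=bot.camera_info(name);E=np.array(i["extrinsics"])
    d=E[:3,:3]@np.linalg.solve(i["mtx"],[u,v,1.]);c=E[:3,3]
    return (c+d*(z-c[2])/d[2])[:2]
def cw(a,b,z,x0=180,y0=135,s=3.6): return world(x0+(a+.5)/s-.5,y0+(b+.5)/s-.5,z)
E
python3 -c "
from h import *
crop('pics/c1.png')"
```

```text
(no output)
```

View pics/c1.png

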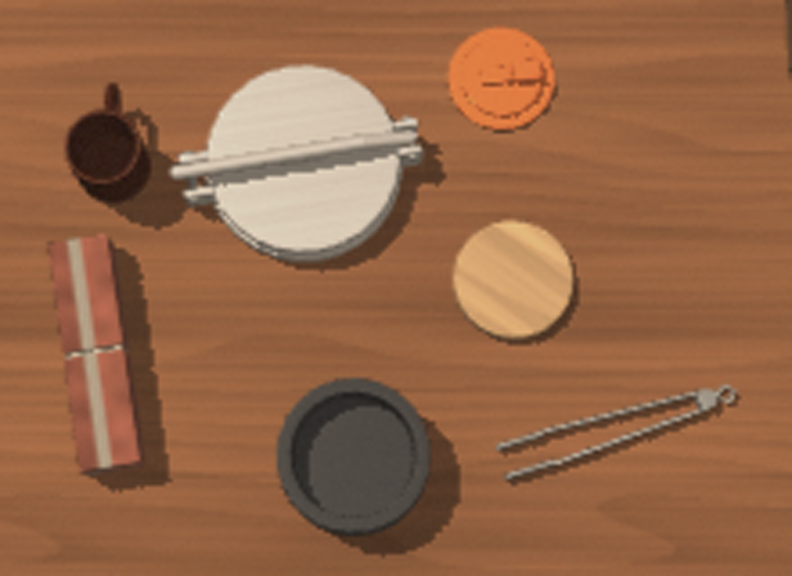

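The crop shows the board top centred at (514,279), the mortar rim (353,455), the press plate (304,160) and kerb top corners (50,241), (106,235), (141,462), (83,470).

```bash
python3 - <<'E'
from h import *
np.set_printoptions(precision=4,suppress=True)
b=cw(514,279.5,.018);print("board",b, cw(453,279,.018)-cw(575,279,.018),cw(514,220,.018)-cw(514,340,.018))
m=cw(353,454.5,.062);print("mortar",m,cw(353,378,.062),cw(277,454,.062)-cw(429,454,.062))
for z in(.03,.04,.05):print("press",cw(304.5,158,z),cw(206,158,z)-cw(402,158,z),cw(304,65,z)-cw(304,252,z))
print("press low edge",cw(315,263,0))
K=np.array([cw(*p,.05) for p in[(50,241),(106,235),(141,462),(83,470)]]);print(K)
far=(K[0]+K[1])/2;near=(K[2]+K[3])/2;k=K.mean(0)
ax=(far-near)/np.linalg.norm(far-near);n=np.array([ax[1],-ax[0]])
print("kerb",k,"axis",ax,"n(-y side)",n,np.linalg.norm(far-near))
pr=m+ax*.303;print("press pred",pr,"face dist",(m-k)@n-.03, "lid",cw(501,79,.024),"tongs tips",cw(500,449,.015),cw(510,479,.015),cw(735,393,.015))
g=m+ax*(.075+.064);print("gap centre",g,"board rel gap: along n",(b-g)@n,"along ax",(b-g)@ax)
print("kerb mid rel gap ax",(k-g)@ax, "contact centre on line",g+n*((k-g)@n+.09), "yaw",np.degrees(np.arctan2(ax[1],ax[0])))
E
```

```text
board [ 0.5432 -0.165 ] [-0.0001  0.1217] [ 0.1221 -0.0019]
mortar [ 0.3637 -0.0048] [ 0.4374 -0.0047] [-0.0002  0.1451]
press [0.6651 0.0446] [-0.0002  0.197 ] [0.1943 0.0014]
press [0.6624 0.0443] [-0.0002  0.1959] [0.1932 0.0014]
press [0.6596 0.044 ] [-0.0002  0.1947] [0.192  0.0014]
press low edge [0.5636 0.0342]
[[0.5749 0.2941]
 [0.581  0.2391]
 [0.3574 0.199 ]
 [0.3496 0.2546]]
kerb [0.4657 0.2467] axis [0.9847 0.1745] n(-y side) [ 0.1745 -0.9847] 0.22799534719365552
press pred [0.6621 0.048 ] face dist 0.19986301204564466 lid [ 0.7499 -0.1544] tongs tips [ 0.3741 -0.1489] [ 0.3447 -0.1583] [ 0.4298 -0.3814]
gap centre [0.5006 0.0194] board rel gap: along n 0.18897726424156627 along ax 0.009810978322819491
kerb mid rel gap ax 0.005350262644296972 contact centre on line [0.4762 0.1571] yaw 10.050357247771382
```

Units first: shifts go in shares of 0.75 m and turns go in shares of 180 degrees. So 0.48 m / 0.75 = 0.64, -0.174 m / 0.75 = -0.232, -86 degrees / 180 = -0.4778.

```bash
cat >> h.py <<'E'
from scipy.spatial.transform import Rotation as Ro
def delta(x,y,z,yaw):
    o=bot.get_obs();R=Ro.from_euler("xyz",o["tcp_rot"],degrees=True);T=Ro.from_euler("xyz",[180,0,yaw],degrees=True)
    d=R.inv().apply(np.array([x,y,z])-o["ee_pos"]);r=(R.inv()*T).as_rotvec(degrees=True)
    print("t",round(o["time"],2),"pos",np.round(o["ee_pos"],4),"rot",np.round(o["tcp_rot"],2),"q6",np.round(o["q"][5],1),"delta",np.round(d,4),"turn",np.round(r,2))
E
echo '0.64,-0.232,0,-0.4778,0.05 | 0.64,-0.232,0,-0.4778,0.05 | 0.64,-0.232,0,-0.4778,0.05 | 0.64,-0.232,0,-0.4778,0.05 | 0.64,-0.232,0,-0.4778,0.05' | python3 drive.py
python3 -c "
from h import *
delta(.558,-.2487,.15,100)"
```

```text
time: 0.57
ee_pos: [0.3072, -0.4159, 0.2562]
tcp_rot: [-180.0, -0.0, 50.2]
wrist_force: [-0.1, -0.7, -0.5]
opening: 0.0499
grasp_force: 0.0
t 0.57 pos [ 0.3072 -0.4159  0.2562] rot [-179.99   -0.     50.15] q6 76.3 delta [0.289  0.0854 0.1062] turn [-0.000e+00 -1.000e-02 -4.985e+01]
```

Scaled: 0.289 m / 0.75 = 0.3853, 0.1 m / 0.75 = 0.1333, -50 degrees / 180 = -0.2778.

```bash
echo '0.3853,0.1133,0.1333,-0.2778,0.05 | 0.3853,0.1133,0.1333,-0.2778,0.05 | 0.3853,0.1133,0.1333,-0.2778,0.05 | 0.3853,0.1133,0.1333,-0.2778,0.05 | 0.3853,0.1133,0.1333,-0.2778,0.05' | python3 drive.py >/dev/null
python3 -c "
from h import *
delta(.558,-.2487,.10,100)"
```

```text
t 0.98 pos [ 0.4724 -0.3067  0.1899] rot [-180.      0.     86.01] q6 61.0 delta [0.0638 0.0813 0.0899] turn [ -0.     0.   -13.99]
```

Scaled: 0.09 m / 0.75 = 0.12, 0.081 m / 0.75 = 0.108, -14 degrees / 180 = -0.0778.

```bash
echo '0.0853,0.108,0.12,-0.0778,0.05 | 0.0853,0.108,0.12,-0.0778,0.05 | 0.0853,0.108,0.12,-0.0778,0.05 | 0.0853,0.108,0.12,-0.0778,0.05 | 0.0853,0.108,0.12,-0.0778,0.05' | python3 drive.py >/dev/null
python3 -c "
from h import *
crop('pics/c2.png')
delta(.558,-.2487,.030,100)"
```

```text
t 1.45 pos [ 0.5564 -0.2497  0.0992] rot [-1.7985e+02 -9.0000e-02  9.9730e+01] q6 56.1 delta [0.0006 0.0019 0.0692] turn [-0.15 -0.09 -0.27]
```

View pics/c2.png

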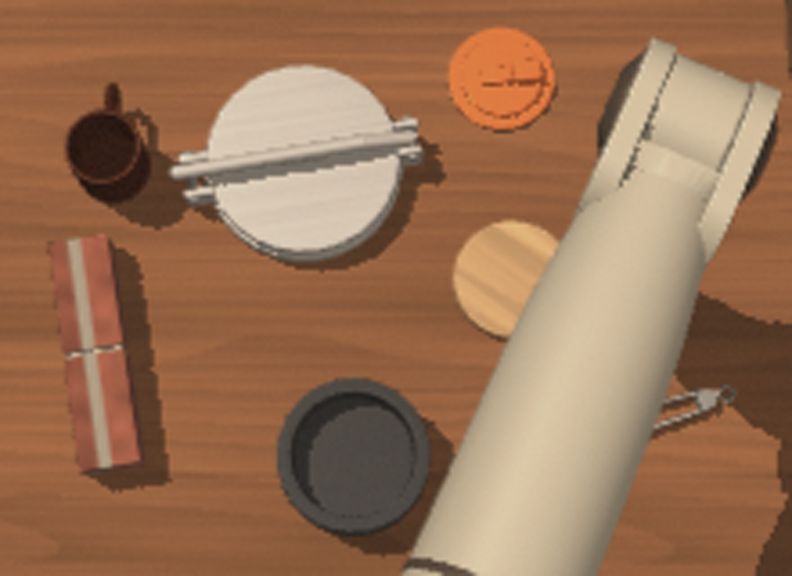

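The arm now hides part of the board, which is still at about (514,279), and the fingers are behind it. Next I lower the hand.

Scaled: 0.069 m / 0.75 = 0.092, 0.055 m / 0.75 = 0.0733.

```bash
echo '0,0.0027,0.04,0,0.05 | 0,0.0027,0.0733,0,0.05 | 0,0.0027,0.092,0,0.05 | 0,0.0027,0.092,0,0.05' | python3 drive.py 
python3 -c "
from h import *
crop('pics/c3.png','scene',x0=150,y0=130,w=200,h=140,s=4)
delta(.558,-.2487,.030,100)"
```

```text
time: 1.78
ee_pos: [0.5566, -0.2509, 0.0299]
tcp_rot: [-179.8, -0.1, 99.5]
wrist_force: [0.3, 0.3, -0.3]
opening: 0.0498
grasp_force: 0.0
t 1.83 pos [ 0.5575 -0.2512  0.0319] rot [-1.7994e+02 -2.0000e-02  9.9550e+01] q6 56.2 delta [0.0024 0.0009 0.0019] turn [-0.06 -0.02 -0.45]
```

View pics/c3.png

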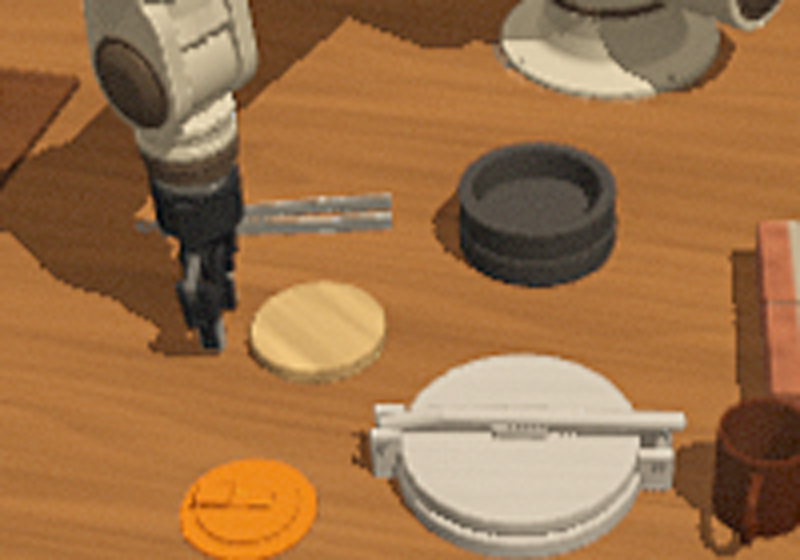

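The fingertips are at table height behind the board, with clear space around them. Start pushing, shifting toward the gap line.

Scaled: 0.046 m / 0.75 = 0.0613, 0.01 m / 0.75 = 0.0133, -0.5 degrees / 180 = -0.0028.

```bash
cat >> h.py <<'E'
G=np.array([.5006,.0194]);AX=np.array([.9847,.1745]);U=np.array([-.1745,.9847])
def gap():
    p=bot.get_obs()["ee_pos"][:2]-G;print("tcp along u %.4f lateral %.4f"%(p@U,p@AX))
E
echo '0.0133,0.0013,0.0027,-0.0028,0.05 | 0.024,0.0013,0.004,-0.0028,0.05 | 0.0347,0.0013,0.004,-0.0028,0.05 | 0.048,0,0.004,-0.0028,0.05 | 0.0613,-0.0027,0.004,-0.0028,0.05' | python3 drive.py
python3 -c "
from h import *
gap();delta(.558,-.2487,.030,100)"
```

```text
time: 2.25
ee_pos: [0.5494, -0.2045, 0.0298]
tcp_rot: [179.9, 0.1, 100.2]
wrist_force: [0.5, -1.5, 1.0]
opening: 0.0503
grasp_force: 1.0
tcp along u -0.2290 lateral 0.0090
t 2.25 pos [ 0.5494 -0.2045  0.0298] rot [1.7991e+02 7.0000e-02 1.0016e+02] q6 59.4 delta [-0.0451  0.0006 -0.0002] turn [0.09 0.07 0.16]
```

Scaled: 0.048 m / 0.75 = 0.064, 0.04 m / 0.75 = 0.0533.

```bash
echo '0.0133,-0.0027,0,0,0.05 | 0.0267,-0.0053,0,0,0.05 | 0.04,-0.008,0,0,0.05 | 0.0533,-0.0107,0,0,0.05 | 0.064,-0.012,0,0,0.05' | python3 drive.py
echo '0.0053,0,0,0,0.05 | 0.0053,0,0,0,0.05' | python3 drive.py | tail -3
python3 -c "
from h import *
gap();crop('pics/c4.png');delta(.558,-.2487,.030,100);gap()"
```

```text
time: 2.67
ee_pos: [0.5311, -0.1585, 0.0287]
tcp_rot: [-180.0, -0.0, 100.2]
wrist_force: [0.5, -2.2, 2.5]
opening: 0.0503
grasp_force: 1.1
wrist_force: [-0.6, 0.3, -0.7]
opening: 0.0499
grasp_force: 0.0
tcp along u -0.1766 lateral -0.0008
t 2.88 pos [ 0.5308 -0.1551  0.0285] rot [-1.7998e+02 -3.0000e-02  1.0019e+02] q6 63.5 delta [-0.097   0.0102 -0.0016] turn [-0.02 -0.03  0.19]
tcp along u -0.1771 lateral -0.0007
```

View pics/c4.png

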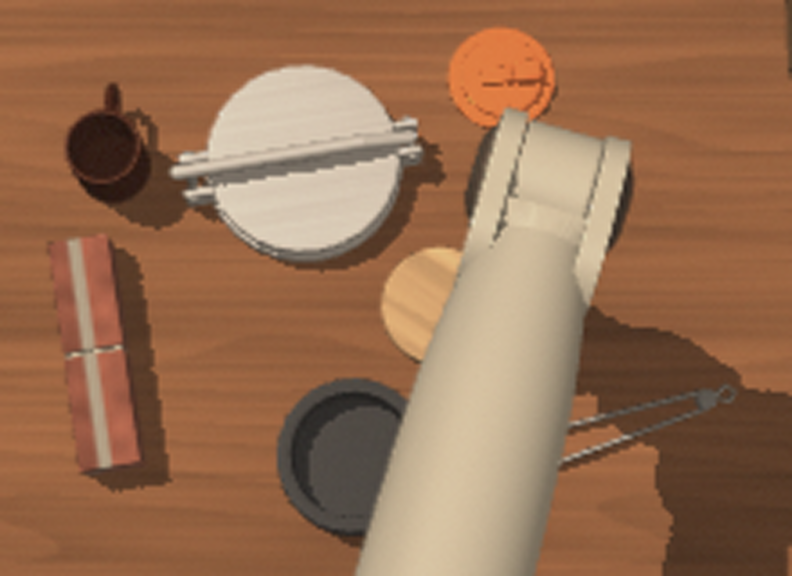

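The board's left rim is at 381 and its top at 246, which puts its centre near (442,306). I'll check that against the gap line.

```bash
python3 - <<'E'
from h import *
im=bot.camera("top").astype(int)
# board: light wood colour, rim points left of the arm
hsv=cv2.cvtColor(im.astype(np.uint8),cv2.COLOR_BGR2HSV)
print(hsv[220,293],hsv[240,280],hsv[235,320])
for c in((442,306),(442,307)):
    b=cw(*c,.018)-G;print(b@U,b@AX)
L=cw(381,304,.018)-G;T=cw(440,246,.018)-G;print(L@U,L@AX,T@U,T@AX)
m=cw(353,454.5,.062);p=cw(304.5,158,.04);print((np.array(p)-m)@U,(np.array(p)-m)@AX)
E
```

```text
[ 15 120 214] [12 77 93] [ 18  63 210]
-0.11333561773885176 -0.004214665001776374
-0.11315148960100047 -0.0052099697818384
-0.05390588481478087 0.008298025045721228 -0.12248464743643776 0.05625125556866945
-0.0037161797204712257 0.302674147599981
```

Scaled: 0.05 m / 0.75 = 0.0667, 0.04 m / 0.75 = 0.0533.

```bash
echo '0.0133,0.0007,0,0,0.05 | 0.0267,0.0013,0,0,0.05 | 0.04,0.002,0,0,0.05 | 0.0533,0.0027,0,0,0.05 | 0.0667,0.0027,0,0,0.05' | python3 drive.py
echo '0.0107,0,0,0,0.05 | 0.016,0,0,0,0.05 | 0.016,0,0,0,0.05' | python3 drive.py 
python3 - <<'E'
from h import *
gap();delta(.5006,.0194,.030,100)
im=bot.camera("top");cv2.imwrite("pics/c5.png",cv2.resize(im[175:265,220:340],None,fx=6,fy=6,interpolation=cv2.INTER_CUBIC))
E
```

```text
time: 3.35
ee_pos: [0.5239, -0.1048, 0.0285]
tcp_rot: [-180.0, -0.0, 100.2]
wrist_force: [0.1, -0.4, -0.4]
opening: 0.0501
grasp_force: 0.3
time: 3.6
ee_pos: [0.5219, -0.0932, 0.0287]
tcp_rot: [180.0, -0.0, 100.2]
wrist_force: [0.0, -0.3, -0.6]
opening: 0.0501
grasp_force: 0.0
tcp along u -0.1146 lateral 0.0013
t 3.6 pos [ 0.5219 -0.0932  0.0287] rot [ 1.8000e+02 -1.0000e-02  1.0021e+02] q6 69.7 delta [ 0.1146 -0.001  -0.0012] turn [ 0.   -0.01  0.21]
```

View pics/c5.png

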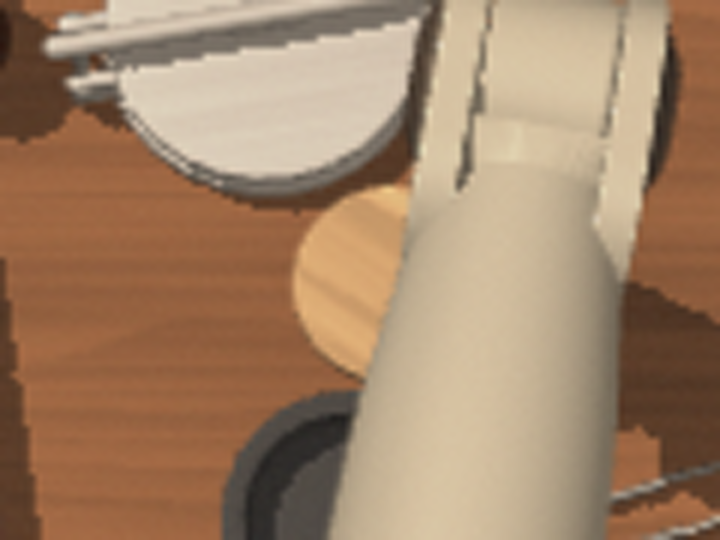

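The board's visible rim runs through (385,186), (293,280) and (360,376), entering the gap without contact. I'll fit the centre with the known radius.

```bash
python3 - <<'E'
from h import *
from scipy.optimize import least_squares
im=bot.camera("top");h=cv2.cvtColor(im,cv2.COLOR_BGR2HSV)
P=np.array([cw(a,b,.018,220,175,6) for a,b in[(385,186),(350,196),(320,219),(300,250),(293,280),(299,312),(315,342),(338,364),(360,376)]])
r=least_squares(lambda c:np.hypot(*(P-c).T)-.0605,P.mean(0)+[0,-.04]);b=r.x-G
print(r.x,r.fun.round(4),"u %.4f lat %.4f"%(b@U,b@AX))
E
```

```text
[ 0.50832203 -0.03277258] [-0.0008 -0.0005 -0.0004  0.0005  0.0012  0.     -0.0005 -0.0007 -0.0005] u -0.0527 lat -0.0015
```

Scaled: 0.04 m / 0.75 = 0.0533, 0.001 m / 0.75 = 0.0013.

```bash
echo '0.0107,0.0007,0,0,0.05 | 0.0213,0.0013,0,0,0.05 | 0.032,0.0013,0,0,0.05 | 0.0427,0.0013,0,0,0.05 | 0.0533,0.0013,0,0,0.05' | python3 drive.py
echo '0.0107,0,0,0,0.05 | 0.0213,0,0,0,0.05 | 0.032,0,0,0,0.05 | 0.0427,0,0,0,0.05 | 0.0533,0,0,0,0.05' | python3 drive.py
python3 -c "
from h import *
gap()"
```

```text
time: 4.12
ee_pos: [0.5158, -0.0539, 0.0287]
tcp_rot: [180.0, 0.0, 100.1]
wrist_force: [0.3, -1.0, 0.5]
opening: 0.0501
grasp_force: 0.6
time: 4.53
ee_pos: [0.5088, -0.0145, 0.0287]
tcp_rot: [180.0, 0.0, 100.1]
wrist_force: [0.9, -1.3, 0.1]
opening: 0.0501
grasp_force: 0.7
tcp along u -0.0348 lateral 0.0021
```

Scaled: 0.05 m / 0.75 = 0.0667, 0.04 m / 0.75 = 0.0533.

```bash
echo '0.0133,0,0,0,0.05 | 0.0267,0,0,0,0.05 | 0.04,-0.0013,0,0,0.05 | 0.0533,-0.0013,0,0,0.05 | 0.0667,-0.0013,0,0,0.05' | python3 drive.py
echo '0.0133,0,0,0,0.05 | 0.0267,0,0,0,0.05 | 0.04,0,0,0,0.05 | 0.0507,0,0,0,0.05 | 0.0533,0,0,0,0.05' | python3 drive.py
python3 - <<'E'
from h import *
gap();delta(.5006,.0194,.030,100)
im=bot.camera("top");cv2.imwrite("pics/c6.png",cv2.resize(im[175:275,180:310],None,fx=6,fy=6,interpolation=cv2.INTER_CUBIC))
E
```

```text
time: 4.95
ee_pos: [0.4989, 0.0347, 0.0287]
tcp_rot: [-180.0, 0.0, 100.2]
wrist_force: [0.2, -0.8, 0.5]
opening: 0.0502
grasp_force: 0.7
time: 5.37
ee_pos: [0.4918, 0.0744, 0.0286]
tcp_rot: [-180.0, -0.0, 100.2]
wrist_force: [-0.3, -2.1, 0.6]
opening: 0.0503
grasp_force: 0.5
tcp along u 0.0557 lateral 0.0009
t 5.37 pos [0.4918 0.0744 0.0286] rot [-1.7999e+02 -2.0000e-02  1.0021e+02] q6 88.4 delta [-0.0557 -0.0011 -0.0014] turn [-0.01 -0.02  0.21]
```

View pics/c6.png

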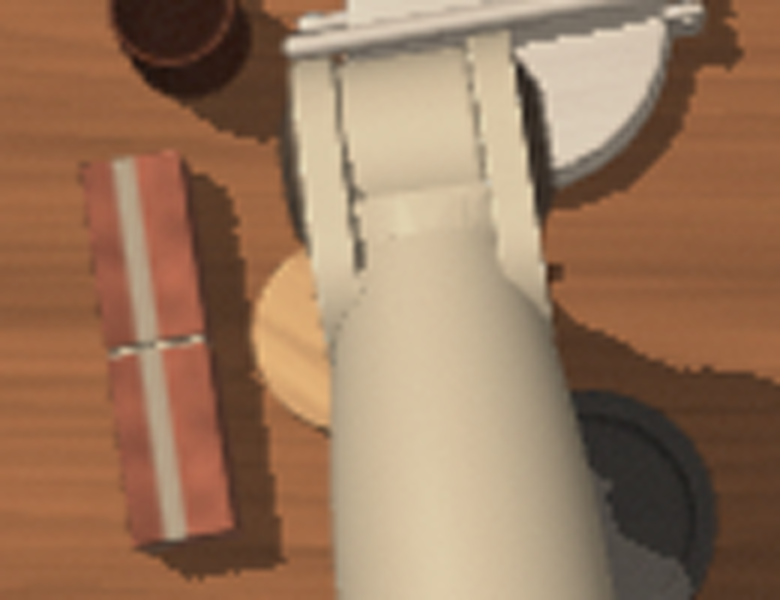

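The board is through the gap, its left rim at (253,340), roughly 20 mm short of the kerb face. I'll close the rest in small steps, watching the force.

Scaled: 0.014 m / 0.75 = 0.0187, 0.012 m / 0.75 = 0.016.

```bash
echo '0.0053,0,0,0,0.05 | 0.0107,0,0,0,0.05 | 0.016,0,0,0,0.05 | 0.0187,0,0,0,0.05 | 0.0187,0,0,0,0.05' | python3 drive.py
echo '0.0013,0,0,0,0.05 | 0.0027,0,0,0,0.05 | 0.004,0,0,0,0.05' | python3 drive.py|grep -E "pos|wrist"
python3 - <<'E'
from h import *
from scipy.optimize import least_squares
gap()
im=bot.camera("top");cv2.imwrite("pics/c7.png",cv2.resize(im[195:265,190:270],None,fx=8,fy=8,interpolation=cv2.INTER_CUBIC))
E
```

```text
time: 5.83
ee_pos: [0.4896, 0.0872, 0.0286]
tcp_rot: [-180.0, -0.0, 100.2]
wrist_force: [0.3, 0.9, -0.0]
opening: 0.05
grasp_force: 0.0
ee_pos: [0.4891, 0.0897, 0.0286]
wrist_force: [0.6, -1.0, -0.6]
tcp along u 0.0713 lateral 0.0010
```

View pics/c7.png

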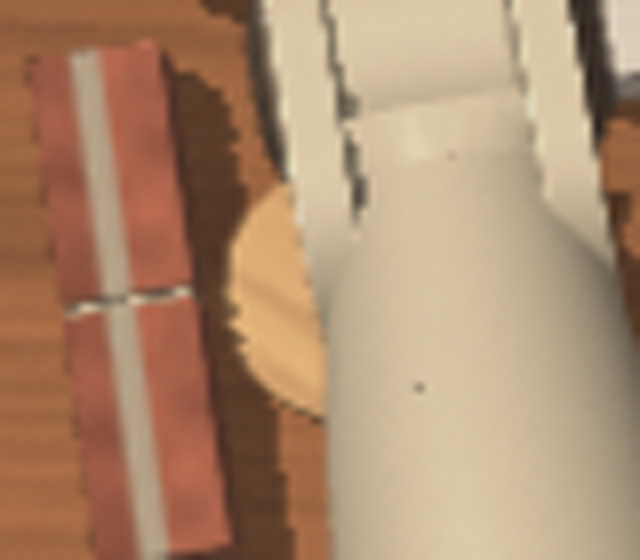

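The board rim (230,285) is still about 10 mm short of the kerb after allowing for parallax. Keep pushing.

Scaled: 0.006 m / 0.75 = 0.008, 0.0045 m / 0.75 = 0.006.

```bash
echo '0.002,0,0,0,0.05 | 0.004,0,0,0,0.05 | 0.006,0,0,0,0.05 | 0.008,0,0,0,0.05' | python3 drive.py|grep -E "pos|wrist"
echo '0.0013,0,0,0,0.05 | 0.0027,0,0,0,0.05' | python3 drive.py|grep -E "pos|wrist"
```

```text
ee_pos: [0.488, 0.0958, 0.0286]
wrist_force: [0.2, -0.6, 0.4]
ee_pos: [0.4877, 0.0976, 0.0286]
wrist_force: [1.9, -5.8, -0.2]
```

Scaled: 0.001 m / 0.75 = 0.0013.

```bash
echo '0.0013,0,0,0,0.05 | 0.0013,0,0,0,0.05' | python3 drive.py|grep -E "pos|wrist"
python3 -c "
from h import *
gap()"
```

```text
ee_pos: [0.4877, 0.0977, 0.0287]
wrist_force: [0.8, -8.5, 1.1]
tcp along u 0.0793 lateral 0.0009
```

The TCP has stalled and the force is rising, so the board is against the kerb. Back off, then lift.

Scaled: -0.07 m / 0.75 = -0.0933, -0.03 m / 0.75 = -0.04.

```bash
echo '-0.0067,0,0,0,0.05 | -0.02,0,0,0,0.05 | -0.04,0,0,0,0.05 | -0.04,0,-0.04,0,0.05 | -0.04,0,-0.0933,0,0.05' | python3 drive.py|grep -E "pos|wrist"
echo '-0.0533,0,-0.0533,0,0.05 | -0.1067,0,-0.1067,0,0.05 | -0.16,0,-0.1467,0,0.05 | -0.2133,0,-0.1467,0,0.05 | -0.2667,0,-0.1467,0,0.05' | python3 drive.py|grep -E "pos|wrist"
echo '-0.0533,0,0,0,0.05 | -0.1067,0,0,0,0.05 | -0.1333,0,0,0,0.05 | -0.1333,0,0,0,0.05 | -0.1333,0,0,0,0.05' | python3 drive.py|grep -E "pos|wrist"
python3 -c "
from h import *
crop('pics/c8.png')"
```

```text
ee_pos: [0.4908, 0.0678, 0.0963]
wrist_force: [1.3, -0.4, 0.5]
ee_pos: [0.5238, -0.1014, 0.2077]
wrist_force: [2.2, 1.0, -1.0]
ee_pos: [0.5403, -0.1995, 0.2038]
wrist_force: [-0.5, -0.3, -0.0]
```

View pics/c8.png

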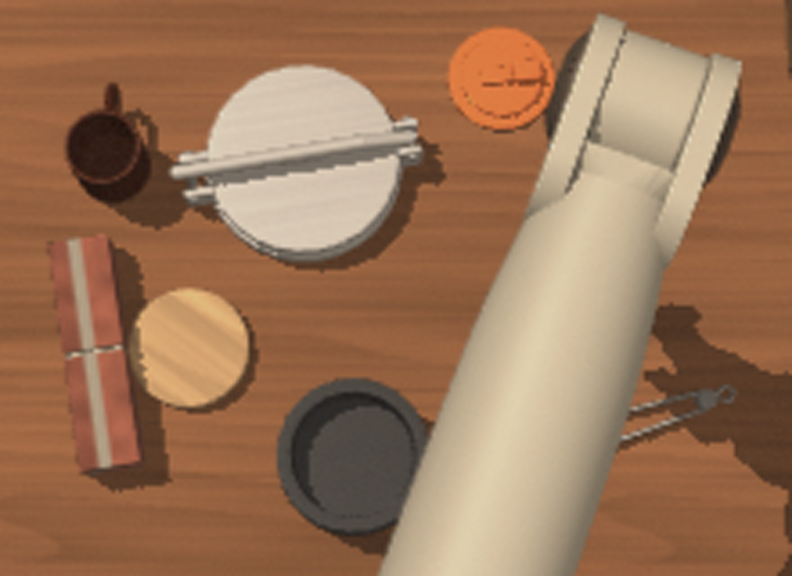

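The board sits flat by the kerb, with rim left at 134, right at 250 and centre near (191,348). I'll check its distance from the kerb.

```bash
python3 - <<'E'
from h import *
b=cw(191.5,348,.018);k=np.array([.4657,.2467]);print(b,(b-k)@-U*1,(b-k)@AX)
print((b-G)@U, "tcp contact implied",.0793+.0655)
E
```

```text
[0.47357045 0.1556587 ] 0.09102176488772669 -0.008136672007908328
0.13889059511227334 tcp contact implied 0.14479999999999998
```

```bash
python3 -c "
from workcell import bot
print(bot.job_done())"
```

```text
the job is handed in; nothing more can be done
None
```

I pushed the board flat through the gap until it touched the kerb, took the hand away and handed the job in; the last image puts its centre 91 mm from the kerb's centreline (80–96 mm allowed), but no verdict came back.

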